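Set a sine plate to 20 degrees on a gauge block

TASK

Set the sine plate to 20 degrees: of the three square steel gauge blocks, take the one of middle height and stand it upright in the engraved square on the plate's base, under the raised plate. Then tip the plate down until its free roller rests on top of the block, and let go.

Things in the scene. Friction and masses are not known exactly. Their poses are not given: they have to be found in the camera images.
- mid_center (a point): Centre (half-way up) of the loose gauge block of middle height: plain steel, 30 x 30 mm in section, 48 mm tall, about 0.3 kg, upright on the bench; axes parallel to its sides, z up. Two bystander blocks of the same section, 30 and 66 mm tall, would set the wrong angle; they stand at least 80 mm from it between centres.
- seat (a point): Centre of the engraved 44 mm square (white lines), on the flat top of the fixed steel base, 22 mm above the bench; the block's foot belongs here. z up, x parallel to the hinge axis, +y towards the hinge, whose level axis lies 131.6 mm away in +y and 10 mm higher. Base 100 mm (x) by 230 mm (y), from -63 to +167 mm in y. Only the raised plate stands near the square.
- plate (a joint): Tilt of the 0.45 kg steel plate above level, rad. It starts raised at 1.15 to 1.35, leaning towards the square. The hinge is stiff and damped: above about 0.95 it stays where left; lower down the plate sinks slowly by itself. 1 to 5 N on the upper face at the free end pushes it down. With its roller on the 48 mm block it reads 0.35 (20 degrees), on the others 0.22 or 0.49.
- press_point (a point): On the plate's upper face above the free roller, mid-width; moves with the plate. z out of the face, -y to the free end, x along the hinge. Plate 80 mm wide, 14 mm thick, ends 158 mm from the hinge axis. The roller (20 mm diameter, under the plate) is 140 mm from the hinge; the upper face lies 18 mm, the lower 4 mm above the line through hinge and roller axes.
Not all that is in view belongs to the job. What is shaped like the part that bears mid_center but blue or green is not meant.

How it is judged:
By the outcome, as a careful person would: the job done as asked, in the order asked, and still so for the second after the job is handed in, with the robot touching nothing.
It also fails if it takes over 51 s, if anything falls off the work surface, if the arm or the gripper's body presses on something with over 40 N, if the wrist force passes 120 N, or if a joint passes its speed limit or range.

ROBOT

A 6-joint arm with a two-finger parallel gripper is mounted at the origin on a cart in front of the work surface, level with it; the furniture and walls round the work are solid. World frame = base frame: x ahead of the robot, y to its left, z up, the work surface at z = 0. Lengths are in mm, angles in rad, forces in N, time in s.
With the tool pointing down it reaches from about 250 to 725 mm from the base axis. Payload 4 kg.
Tool frame: the origin (TCP) lies at the very end of the fingers, on their centre line; the grasp point (between the pads) lies 19 mm behind it (ctrl.tcp_to_grasp is the distance from the TCP to the grasp point, in mm); z points along the fingers, y is the direction in which the jaws open and shut (so a half turn about z gives the same grasp; the last joint's range is limited). The gripper opens to 85 mm and grips with 20 to 120 N. Pads are 22 mm wide; open, the fingers measure 114 mm over their backs; the gripper's body (76 mm by 85 mm) begins 54 mm behind the grasp point. The pads swing forward as they close: fully open they stand 13 mm farther back than shut.
Start: joints at [1.224, 0.241, 0.005, 1.335, 0, 1.571], TCP at [169.943, 470.233, 231.306] pointing down, gripper open.
Joint ranges: [-2.72, 2.72], [-1.05, 1.87], [-1.09, 1.28], [-1.99, 2.15], [-1.42, 1.44], [-3.14, 3.14]. Speed limits (rad/s): [2.79, 2.79, 3.14, 3.14, 3.14, 3.14].

INTERFACE

Orientations are given as a unit quaternion [w, x, y, z].
In Python, from station import status, imaging, workorder, ctrl gives the robot as it stands.
- The arm moves only by the shell command python3 -m jog 'ROWS' [FORCE]. ROWS is JSON, a list of rows, each an object with "linear": the shift along the tool's x, y, z as a fraction of full scale, a list of three; "delta_rot": the turn, a rotation vector about the tool's x, y, z as a fraction of full scale, a list of three; "claw": the opening, from 0 (shut) to 1 (fully open). A call has 1 to 12 rows; each row shifts and turns the commanded pose from where the row before left it, along the tool's axes as they then stand; what a row does not reach is not made up. Full scale, the value 1, is 0.02 m for a shift and 0.12 rad for a turn. A row lasts 1/12 s, in which the tool goes at most 41.7 mm and 7.16 degrees, less where a joint would pass 70% of its speed; a pose out of reach is approached as far as the arm can. A call with a number of a shift or a turn outside -1 to 1 is refused whole. A call with a gripper value outside its range is refused whole. The fingers move at their own pace and stop on an object; FORCE is the grip in N (left out, the last holds). Time passes only in rows, so rows that do not move let the fingers close. It gives the time, the measured TCP pose, the force and the opening at its end, in the units of the state.
- status.get_obs(): the state, without advancing time (a new reading comes with each control period).
- imaging.read_camera(name): name is "scene" or "top" or "wrist"; returns (picture, depth): 384x512x3 uint8, blue, green, red; 384x512 float32, mm along the optical axis (not along the pixel's ray), 0 where there is no reading.
- imaging.camera_params(name): a dict with "intrinsics" (3x3 intrinsics, pixels), "world_from_camera" (4x4, takes a point from camera to world coordinates). Camera axes: x right, y down, z forward; pixel columns grow to the right and rows downward; lengths in mm; the calibration is good to about 2 mm. A picture is of the moment at which its call begins: read the wrist's pose just before it. camera_params takes no time and is no camera call; for the wrist camera it gives the pose at the moment of the call.
- workorder.finish_job(): hands the job in, once; it reports no verdict.
The state is a dict: "clock": time; "qpos": joint angles; "qd": joint speeds; "joint_efforts": joint torques, N m; "tcp_pos": TCP position; "tcp_rot": TCP orientation; "force": force on the tool from outside, world axes, zero at the start; "wrist_torque": the same for the moment, N m; "gripper_width": finger opening in mm.
Only numpy, scipy, OpenCV 4.12 (cv2) and the standard library are available. Lean on these libraries where they do the work, as an engineer would, in place of code of your own. Each camera call takes 0.05 s, during which the arm holds its last target. There are 200 camera calls.

## Working session

There is one attempt and no reset: what is moved stays moved. The work goes in short steps, Python scripts to look and compute and a shell command to move; the robot and the scene stay as the last step left them, time stands still between calls to the robot, and variables do not carry over. Pictures are saved under pics/ and viewed, about 8 in all and at most 12, crops included, and the job is handed in when it is done.

```bash
mkdir -p pics; cat > h.py <<'E'
import numpy as np, cv2
from station import status, imaging, workorder, ctrl
from scipy.spatial.transform import Rotation as R
def snap(n,f):
    P=imaging.camera_params(n); im,d=imaging.read_camera(n)
    cv2.imwrite(f'pics/{f}.png',im); np.savez(f'pics/{f}.npz',d=d,K=P['intrinsics'],T=P['world_from_camera'],im=im)
    return im,d
def load(f):
    z=np.load(f'pics/{f}.npz'); return z['im'],z['d'],z['K'],z['T']
def cloud(f):
    im,d,K,T=load(f); v,u=np.mgrid[:384,:512]
    p=np.stack([(u-K[0,2])/K[0,0]*d,(v-K[1,2])/K[1,1]*d,d],-1)
    w=p@T[:3,:3].T+T[:3,3]; w[d==0]=np.nan; return w
def pix(f,u,v,z=None):
    im,d,K,T=load(f)
    r=T[:3,:3]@np.array([(u-K[0,2])/K[0,0],(v-K[1,2])/K[1,1],1])
    return T[:3,3]+r*(d[int(v),int(u)] if z is None else (z-T[2,3])/r[2])
def Rt():
    q=status.get_obs()['tcp_rot']; return R.from_quat([q[1],q[2],q[3],q[0]])
def plan(target,Rm=None):
    "shift in tool axes, full-scale units; turn in units"
    o=status.get_obs(); r=Rt()
    print('lin',(r.inv().apply(np.array(target)-o['tcp_pos'])/20).round(2), 'rot', None if Rm is None else ((r.inv()*R.from_matrix(Rm)).as_rotvec()/.12).round(2))
E
python3 - <<'E'
from h import *
a,_=snap('top','top0'); b,_=snap('scene','sc0')
cv2.imwrite('pics/both.png',cv2.resize(np.vstack([a,b]),(800,1200))[:600]); cv2.imwrite('pics/b2.png',cv2.resize(b,(800,600)))
print(status.get_obs()); print(Rt().as_matrix().round(3))
E
```

```text
{'clock': 0.1, 'qpos': array([ 1.22397862e+00,  2.41344427e-01,  3.89261916e-03,  1.33519197e+00,
       -2.84048744e-05,  1.57076227e+00]), 'qd': array([-0.00070133, -0.00352366,  0.00355602, -0.000111  ,  0.00120026,
        0.00074306]), 'joint_efforts': array([-1.23351206e-04, -3.73137403e+01,  2.53010309e+01,  1.08451193e-02,
        3.81114148e-05, -1.59889979e-06]), 'tcp_pos': array([169.77584899, 469.71307935, 230.51142864]), 'tcp_rot': array([-1.45406650e-04,  1.72524212e-01,  9.85004844e-01, -9.12319507e-04]), 'force': array([-0.66961538,  0.31236998,  0.52070066]), 'wrist_torque': array([0.03541657, 0.02689428, 0.03048077]), 'gripper_width': 85.44813269732325}
[[-0.94   0.34  -0.001]
 [ 0.34   0.94  -0.002]
 [-0.    -0.002 -1.   ]]
```

View pics/both.png

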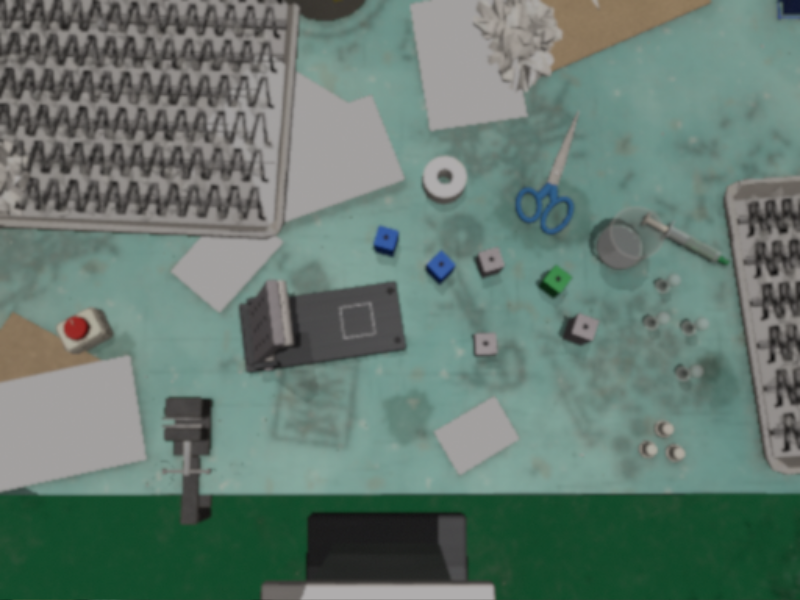

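View pics/b2.png

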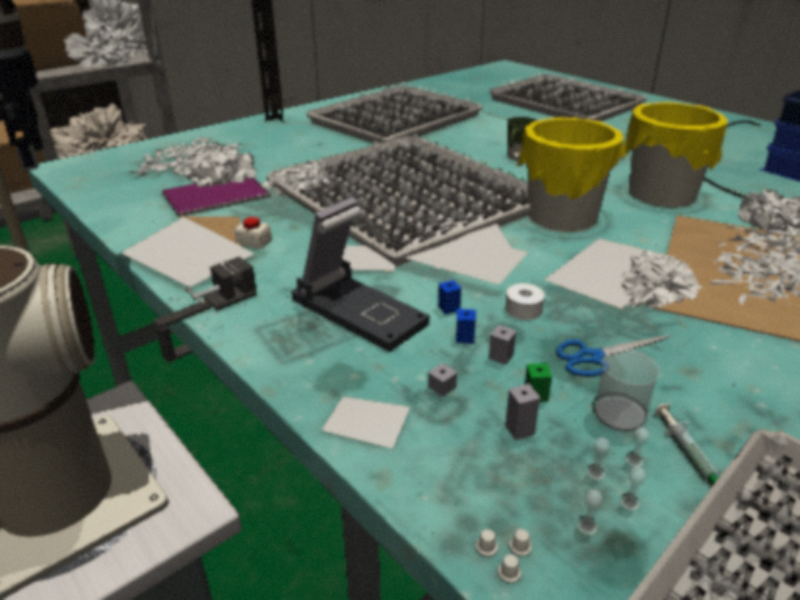

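The top view shows the sine plate at about (320,325) of 800 and its engraved square at (357,321). The grey blocks are at (490,262), (485,345) and (583,328). In the scene view the one at (502,343) looks like the middle height, so I'll check heights in the depth.

```bash
python3 - <<'E'
from h import *
w=cloud('top0')
s=512/800
for n,(u,v) in dict(A=(490,262),B=(485,345),C=(583,328),seat=(357,321),blue=(441,266),bench=(420,400),clamp=(188,410),clamp2=(190,500)).items():
    print(n,pix('top0',u*s,v*s).round(1))
im=load('top0')[0]
# block A: pixels near it at z of top
for n,(u,v),z in (('A',(490,262),48),('B',(485,345),30),('C',(583,328),66)):
    c=pix('top0',u*s,v*s)
    m=(np.abs(w[...,2]-z)<7)&(np.hypot(w[...,0]-c[0],w[...,1]-c[1])<30)
    pts=w[m][:,:2].astype(np.float32); print(n,len(pts),w[m][:,2].mean().round(1),cv2.minAreaRect(pts))
# plate
m=(w[...,2]>40)&(w[...,0]>300)&(w[...,0]<600)&(w[...,1]>100)&(w[...,1]<400)
print(m.sum(),np.nanmax(w[m],axis=0),np.nanmin(w[m],axis=0))
cr=im[165:250,145:425]; cv2.imwrite('pics/c1.png',cv2.resize(im[170:245,150:262],(784,525),interpolation=cv2.INTER_CUBIC))
E
```

```text
A [ 590.  -160.1   45.8]
B [ 475.4 -152.6   24.7]
C [ 493.2 -280.5   65.2]
seat [511.1  27.8  19.9]
blue [584.7 -91.4  45.7]
bench [399.9 -61.2   0.7]
clamp [385.1 251.1  65.2]
clamp2 [263.  259.1   9.9]
A 191 47.0 ((593.4691162109375, -161.7288055419922), (30.24203872680664, 30.299470901489258), 19.149555206298828)
B 193 28.8 ((477.10418701171875, -153.2269287109375), (30.546791076660156, 29.990610122680664), 4.302807331085205)
C 208 64.7 ((494.9581298828125, -283.7312316894531), (29.778234481811523, 30.45469093322754), 69.26055145263672)
1852 [541.3114679  286.38187688 188.34664314] [344.39081427 100.02616676  40.13093273]
```

View pics/c1.png

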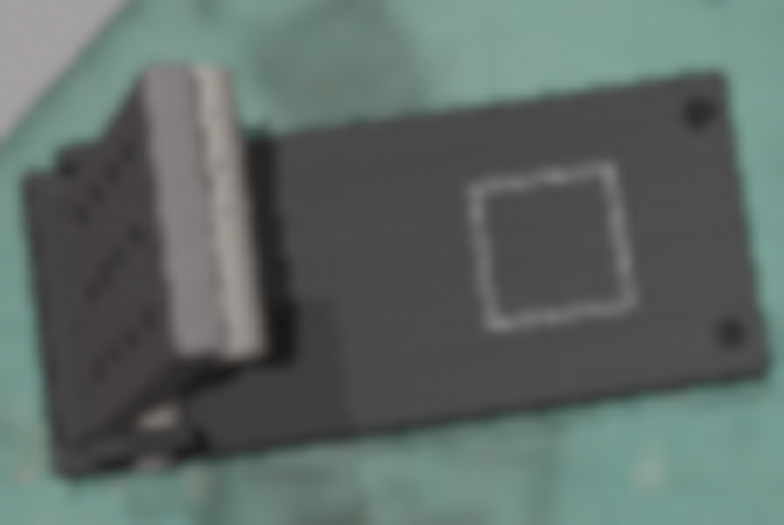

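```bash
cat >> h.py <<'E'
def down(yaw):
    "tool z down, tool y at yaw"
    y=np.array([np.cos(yaw),np.sin(yaw),0]); z=np.array([0,0,-1.]); return np.stack([np.cross(y,z),y,z],1)
E
python3 - <<'E'
from h import *
c=[(477,187),(610,167),(630,303),(493,325)]
P=np.array([pix('top0',150+(u+.5)/7-.5,170+(v+.5)/7-.5,22) for u,v in c])
print(P.round(1),P.mean(0).round(1))
print([np.linalg.norm(P[i]-P[i-1]).round(1) for i in range(4)])
for i in range(4):
    d=P[i]-P[i-1]; print(np.degrees(np.arctan2(d[1],d[0])).round(1))
plan([593,-162,150],down(np.radians(19.1)))
print(imaging.camera_params('wrist')['world_from_camera'].round(2))
E
```

```text
[[531.6  51.8  22. ]
 [537.8   9.4  22. ]
 [494.1   3.   22. ]
 [487.3  46.4  22. ]] [512.7  27.7  22. ]
[np.float64(44.6), np.float64(42.8), np.float64(44.2), np.float64(43.9)]
7.0
-81.6
-171.7
98.9
lin [-30.64 -22.51   4.07] rot [-0.01  0.01  7.42]
[[ 3.4000e-01  8.9000e-01  2.9000e-01  9.5300e+01]
 [ 9.4000e-01 -3.2000e-01 -1.1000e-01  4.9923e+02]
 [-0.0000e+00  3.1000e-01 -9.5000e-01  3.7346e+02]
 [ 0.0000e+00  0.0000e+00  0.0000e+00  1.0000e+00]]
```

```bash
r='{"linear":[-0.98,-0.72,0],"delta_rot":[0,0,0],"claw":1}'
python3 -m jog '[{"linear":[-0.98,-0.72,0],"delta_rot":[0,0,0],"claw":1},{"linear":[-0.98,-0.72,0],"delta_rot":[0,0,0],"claw":1},{"linear":[-0.98,-0.72,0],"delta_rot":[0,0,0],"claw":1},{"linear":[-0.98,-0.72,0],"delta_rot":[0,0,0],"claw":1},{"linear":[-0.98,-0.72,0],"delta_rot":[0,0,0],"claw":1},{"linear":[-0.98,-0.72,0],"delta_rot":[0,0,0],"claw":1},{"linear":[-0.98,-0.72,0],"delta_rot":[0,0,0],"claw":1},{"linear":[-0.98,-0.72,0],"delta_rot":[0,0,0],"claw":1},{"linear":[-0.98,-0.72,0],"delta_rot":[0,0,0],"claw":1},{"linear":[-0.98,-0.72,0],"delta_rot":[0,0,0],"claw":1},{"linear":[-0.98,-0.72,0],"delta_rot":[0,0,0],"claw":1},{"linear":[-0.98,-0.72,0],"delta_rot":[0,0,0],"claw":1}]'
python3 -m jog '[{"linear":[-0.98,-0.72,0],"delta_rot":[0,0,0],"claw":1},{"linear":[-0.98,-0.72,0],"delta_rot":[0,0,0],"claw":1},{"linear":[-0.98,-0.72,0],"delta_rot":[0,0,0],"claw":1},{"linear":[-0.98,-0.72,0],"delta_rot":[0,0,0],"claw":1},{"linear":[-0.98,-0.72,0],"delta_rot":[0,0,0],"claw":1},{"linear":[-0.98,-0.72,0],"delta_rot":[0,0,0],"claw":1},{"linear":[-0.98,-0.72,0],"delta_rot":[0,0,0],"claw":1},{"linear":[-0.98,-0.72,0],"delta_rot":[0,0,0],"claw":1},{"linear":[-0.98,-0.72,0],"delta_rot":[0,0,0],"claw":1},{"linear":[-0.98,-0.72,0],"delta_rot":[0,0,0],"claw":1},{"linear":[-0.98,-0.72,0],"delta_rot":[0,0,0],"claw":1},{"linear":[-0.98,-0.72,0],"delta_rot":[0,0,0],"claw":1}]'
python3 -m jog '[{"linear":[0,0,0],"delta_rot":[0,0,-1],"claw":1},{"linear":[0,0,0],"delta_rot":[0,0,-1],"claw":1},{"linear":[0,0,0],"delta_rot":[0,0,-1],"claw":1},{"linear":[0,0,0],"delta_rot":[0,0,-1],"claw":1},{"linear":[0,0,0],"delta_rot":[0,0,-1],"claw":1},{"linear":[0,0,0],"delta_rot":[0,0,-1],"claw":1},{"linear":[0,0,0],"delta_rot":[0,0,-1],"claw":1},{"linear":[0,0,0],"delta_rot":[0,0,-1],"claw":1},{"linear":[0,0,0],"delta_rot":[0,0,-1],"claw":1},{"linear":[0,0,0],"delta_rot":[0,0,-1],"claw":1},{"linear":[0,0,0],"delta_rot":[0,0,-1],"claw":1},{"linear":[0,0,0],"delta_rot":[0,0,-1],"claw":1}]'
python3 - <<'E'
from h import *
plan([593,-162,150],down(np.radians(199.1))); print(status.get_obs()['qpos'])
E
```

```text
clock: 1.1
tcp_pos: [332.6, 226.5, 231.0]
tcp_rot: [-0.0, 0.172, 0.985, -0.0]
force: [0.4, 0.0, 0.7]
gripper_width: 85.6
clock: 2.1
tcp_pos: [495.1, -15.8, 230.8]
tcp_rot: [-0.001, 0.173, 0.985, -0.0]
force: [-0.1, -0.4, -0.7]
gripper_width: 85.4
clock: 3.1
tcp_pos: [494.5, -14.7, 230.8]
tcp_rot: [-0.001, -0.522, 0.853, 0.0]
force: [0.7, -0.3, 0.6]
gripper_width: 85.5
lin [ 4.32 -7.74  4.03] rot [ 0.01 -0.   -6.71]
[-2.96610582e-02  2.31349840e-01 -8.44797681e-03  1.33223771e+00
 -4.90090809e-06 -1.12879690e+00]
```

```bash
python3 -m jog '[{"linear":[0,0,0],"delta_rot":[0,0,-1],"claw":1},{"linear":[0,0,0],"delta_rot":[0,0,-1],"claw":1},{"linear":[0,0,0],"delta_rot":[0,0,-1],"claw":1},{"linear":[0,0,0],"delta_rot":[0,0,-1],"claw":1},{"linear":[0,0,0],"delta_rot":[0,0,-1],"claw":1},{"linear":[0,0,0],"delta_rot":[0,0,-1],"claw":1},{"linear":[0,0,0],"delta_rot":[0,0,-0.71],"claw":1},{"linear":[0.95,-0.25,0.4],"delta_rot":[0,0,0],"claw":1},{"linear":[0.95,-0.25,0.4],"delta_rot":[0,0,0],"claw":1},{"linear":[0.95,-0.25,0.4],"delta_rot":[0,0,0],"claw":1},{"linear":[0.95,-0.25,0.4],"delta_rot":[0,0,0],"claw":1},{"linear":[0.95,-0.25,0.4],"delta_rot":[0,0,0],"claw":1}]'
python3 -m jog '[{"linear":[0.95,-0.25,0.5],"delta_rot":[0,0,0],"claw":1},{"linear":[0.95,-0.25,0.5],"delta_rot":[0,0,0],"claw":1},{"linear":[0.95,-0.25,0.5],"delta_rot":[0,0,0],"claw":1},{"linear":[0.97,-0.25,0.5],"delta_rot":[0,0,0],"claw":1},{"linear":[0,0,0],"delta_rot":[0,0,0],"claw":1},{"linear":[0,0,0],"delta_rot":[0,0,0],"claw":1}]'
python3 - <<'E'
from h import *
im,_=snap('wrist','w1'); w=cloud('w1')
m=(np.abs(w[...,2]-48)<6)&(np.hypot(w[...,0]-593,w[...,1]+162)<35)
r=cv2.minAreaRect(w[m][:,:2].astype(np.float32)); print(m.sum(),np.nanmean(w[m],axis=0),r)
plan([593,-162,150],down(np.radians(199.1)))
cv2.imwrite('pics/w1v.png',im)
E
```

```text
clock: 4.1
tcp_pos: [549.2, -97.3, 190.4]
tcp_rot: [0.0, 0.813, -0.582, -0.0]
force: [-0.2, -0.8, -0.7]
gripper_width: 85.5
clock: 4.6
tcp_pos: [591.8, -162.9, 149.5]
tcp_rot: [0.0, 0.813, -0.583, -0.002]
force: [0.9, 0.8, 0.8]
gripper_width: 85.4
1125 [ 594.22396154 -161.46105176   48.16035073] ((593.7108764648438, -160.66595458984375), (29.401872634887695, 30.07670783996582), 17.934757232666016)
lin [ 0.   -0.06  0.02] rot [ 0.01  0.01 -0.05]
```

View pics/w1v.png

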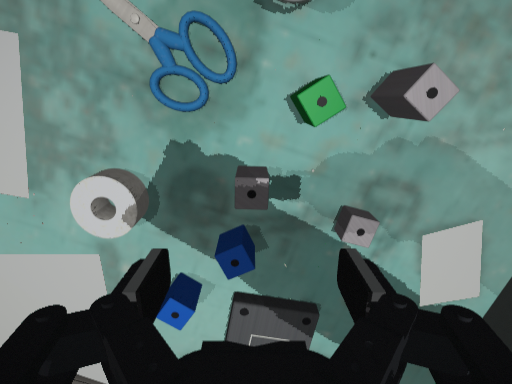

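The wrist picture shows the middle block at (252,193), centred between the fingers. The blue block at (235,252) is clear of their way. Descend and grip.

```bash
python3 -m jog '[{"linear":[-0.05,-0.11,0.8],"delta_rot":[0,0,0],"claw":1},{"linear":[0,0,1],"delta_rot":[0,0,0],"claw":1},{"linear":[0,0,1],"delta_rot":[0,0,0],"claw":1},{"linear":[0,0,1],"delta_rot":[0,0,0],"claw":1},{"linear":[0,0,1],"delta_rot":[0,0,0],"claw":1},{"linear":[0,0,1],"delta_rot":[0,0,0],"claw":1},{"linear":[0,0,0.7],"delta_rot":[0,0,0],"claw":1},{"linear":[0,0,0.3],"delta_rot":[0,0,0],"claw":1},{"linear":[0,0,0],"delta_rot":[0,0,0],"claw":1}]' 60
python3 -m jog '[{"linear":[0,0,0],"delta_rot":[0,0,0],"claw":0},{"linear":[0,0,0],"delta_rot":[0,0,0],"claw":0},{"linear":[0,0,0],"delta_rot":[0,0,0],"claw":0},{"linear":[0,0,0],"delta_rot":[0,0,0],"claw":0},{"linear":[0,0,0],"delta_rot":[0,0,0],"claw":0},{"linear":[0,0,0],"delta_rot":[0,0,0],"claw":0},{"linear":[0,0,0],"delta_rot":[0,0,0],"claw":0},{"linear":[0,0,0],"delta_rot":[0,0,0],"claw":0},{"linear":[0,0,0],"delta_rot":[0,0,0],"claw":0},{"linear":[0,0,0],"delta_rot":[0,0,0],"claw":0}]' 60
python3 -m jog '[{"linear":[0,0,-0.4],"delta_rot":[0,0,0],"claw":0},{"linear":[0,0,-1],"delta_rot":[0,0,0],"claw":0},{"linear":[0,0,-1],"delta_rot":[0,0,0],"claw":0},{"linear":[0,0,-1],"delta_rot":[0,0,0],"claw":0},{"linear":[0,0,-1],"delta_rot":[0,0,0],"claw":0},{"linear":[0,0,-1],"delta_rot":[0,0,0],"claw":0},{"linear":[0,0,0],"delta_rot":[0,0,0],"claw":0}]' 60
python3 - <<'E'
from h import *
plan([530,-80,110],down(np.radians(188.15)))
plan([512.7,27.7,110],down(np.radians(188.15)))
E
```

```text
clock: 5.4
tcp_pos: [593.1, -159.6, 14.3]
tcp_rot: [0.0, 0.813, -0.582, -0.001]
force: [-0.0, -0.1, 0.8]
gripper_width: 85.2
clock: 6.23
tcp_pos: [595.1, -161.2, 16.5]
tcp_rot: [-0.0, 0.813, -0.582, 0.001]
force: [-0.8, -0.8, 5.8]
gripper_width: 29.2
clock: 6.82
tcp_pos: [596.7, -161.4, 127.6]
tcp_rot: [-0.001, 0.813, -0.582, 0.003]
force: [0.3, 0.2, -0.8]
gripper_width: 29.4
lin [-4.93  1.86  0.85] rot [-0.05 -0.03  1.55]
lin [-10.31   0.94   0.84] rot [-0.05 -0.03  1.55]
```

```bash
python3 -m jog '[{"linear":[0,0,0],"delta_rot":[-0.05,-0.03,0.8],"claw":0},{"linear":[0,0,0],"delta_rot":[0,0,0.75],"claw":0},{"linear":[-0.99,0.28,0],"delta_rot":[0,0,0],"claw":0},{"linear":[-0.99,0.28,0],"delta_rot":[0,0,0],"claw":0},{"linear":[-0.99,0.28,0],"delta_rot":[0,0,0],"claw":0},{"linear":[-0.99,0.28,0],"delta_rot":[0,0,0],"claw":0},{"linear":[-0.99,0.28,0],"delta_rot":[0,0,0],"claw":0},{"linear":[-0.99,0.28,0],"delta_rot":[0,0,0],"claw":0},{"linear":[-0.99,0.28,0],"delta_rot":[0,0,0],"claw":0},{"linear":[-0.99,0.28,0],"delta_rot":[0,0,0],"claw":0}]'
python3 -m jog '[{"linear":[-0.9,0.28,0.2],"delta_rot":[0,0,0],"claw":0},{"linear":[-0.9,0.28,0.2],"delta_rot":[0,0,0],"claw":0},{"linear":[0,0,0.4],"delta_rot":[0,0,0],"claw":0},{"linear":[0,0,0],"delta_rot":[0,0,0],"claw":0},{"linear":[0,0,0],"delta_rot":[0,0,0],"claw":0}]'
python3 - <<'E'
from h import *
im,_=snap('wrist','w2'); 
plan([512.7,27.7,110],down(np.radians(188.15)));print(status.get_obs()['force'])
cv2.imwrite('pics/w2v.png',cv2.resize(im,(768,576)))
E
```

```text
clock: 7.65
tcp_pos: [526.1, -9.4, 122.4]
tcp_rot: [0.002, 0.755, -0.655, -0.004]
force: [0.3, 0.3, -2.1]
gripper_width: 29.4
clock: 8.07
tcp_pos: [510.5, 23.5, 106.9]
tcp_rot: [0.003, 0.755, -0.655, -0.004]
force: [1.2, 0.2, -2.4]
gripper_width: 29.3
lin [-0.21 -0.1  -0.13] rot [ 0.06  0.02 -0.01]
[ 0.37444293  0.76019048 -3.39664967]
```

View pics/w2v.png

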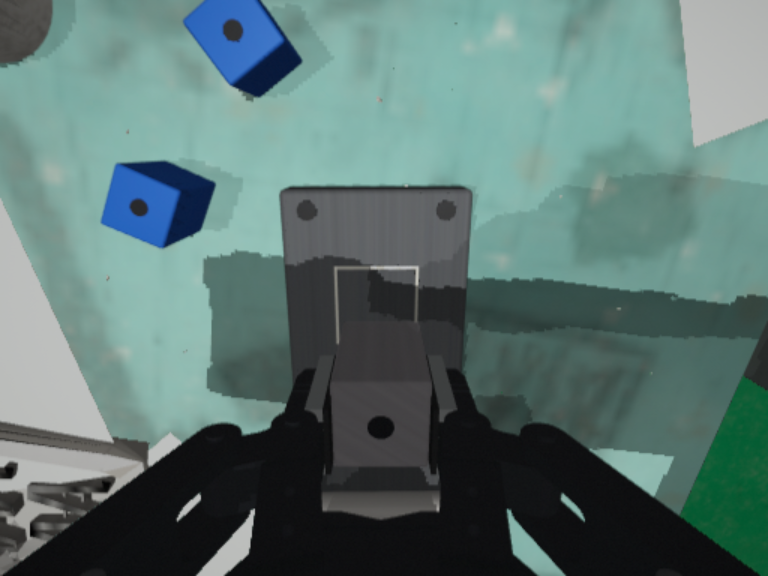

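The block is held straight at about (380,425). The seat's far edge runs from (336,267) to (417,267). I'll measure both in world coordinates.

```bash
python3 - <<'E'
from h import *
f=lambda u,v,z:pix('w2',(u+.5)/1.5-.5,(v+.5)/1.5-.5,z)
a,b=f(336,267,22),f(417,267,22); d=(b-a); L=np.hypot(*d[:2]); print(a,b,L)
x=-d/L; yaw=np.degrees(np.arctan2(x[1],x[0])); n=np.array([-x[1],x[0],0])
print('seat',(a+b)/2+22*n,yaw)
w=cloud('w2'); print(w[283:310:6,240:270:10,2])
zt=np.nanmedian(w[290:300,240:248,2]); print('ztop',zt)
c=[f(u,v,zt) for u,v in((331,381),(430,380),(437,467),(327,467))]
c=np.array(c);o=status.get_obs()['tcp_pos'];print(c.round(1),'mid',c.mean(0),'tcp',o,'off',c.mean(0)-o)
E
```

```text
[536.3833704   10.76543276  22.        ] [493.11201387   4.73679359  22.        ] 43.6892983045501
seat [511.71193586  29.54065617  22.        ] 7.931490477986111
[[138.92963364 139.55090879 139.80608376]
 [138.96548949 139.15380143 137.42643776]
 [139.59267279 138.14499441 139.3445866 ]
 [139.65771234 138.04827231 138.51057348]
 [139.26375169 139.34519993 138.80664648]]
ztop 138.68755745144261
[[527.4  11.9 138.7]
 [499.3   7.7 138.7]
 [491.8  37.3 138.7]
 [525.5  41.8 138.7]] mid [511.0053801   24.67471333 138.68755745] tcp [511.22285034  23.24879792 107.48443538] off [-0.21747024  1.4259154  31.20312207]
```

```bash
python3 -m jog '[{"linear":[-0.18,-0.09,0.2],"delta_rot":[0.06,0.02,0],"claw":0},{"linear":[0,0,0.6],"delta_rot":[0,0,0],"claw":0},{"linear":[0,0,0.6],"delta_rot":[0,0,0],"claw":0},{"linear":[0,0,0.6],"delta_rot":[0,0,0],"claw":0},{"linear":[0,0,0.5],"delta_rot":[0,0,0],"claw":0},{"linear":[0,0,0.4],"delta_rot":[0,0,0],"claw":0},{"linear":[0,0,0.2],"delta_rot":[0,0,0],"claw":0},{"linear":[0,0,0.1],"delta_rot":[0,0,0],"claw":0},{"linear":[0,0,0],"delta_rot":[0,0,0],"claw":0},{"linear":[0,0,0],"delta_rot":[0,0,0],"claw":0}]'
python3 - <<'E'
from h import *
plan([512,28,38],down(np.radians(188.1)));print(status.get_obs()['force'])
w0,_=snap('wrist','w3'); w=cloud('w3'); print(np.nanmedian(w[290:300,240:248,2]))
E
```

```text
clock: 8.95
tcp_pos: [513.1, 27.6, 44.6]
tcp_rot: [-0.001, 0.755, -0.655, 0.0]
force: [-0.5, -0.3, -2.5]
gripper_width: 29.1
lin [-0.03  0.05  0.33] rot [-0.01  0.    0.  ]
[-0.53281935 -0.28977637 -2.46226517]
76.38035079130654
```

```bash
python3 -m jog '[{"linear":[-0.03,0.03,0.12],"delta_rot":[0,0,0],"claw":0},{"linear":[0,0,0.1],"delta_rot":[0,0,0],"claw":0},{"linear":[0,0,0],"delta_rot":[0,0,0],"claw":0}]'
python3 -m jog '[{"linear":[0,0,0.05],"delta_rot":[0,0,0],"claw":0},{"linear":[0,0,0],"delta_rot":[0,0,0],"claw":0}]'
python3 -m jog '[{"linear":[0,0,0.05],"delta_rot":[0,0,0],"claw":0},{"linear":[0,0,0],"delta_rot":[0,0,0],"claw":0}]'
```

```text
clock: 9.25
tcp_pos: [511.8, 28.2, 39.6]
tcp_rot: [-0.0, 0.755, -0.655, 0.0]
force: [-0.3, 0.3, -2.9]
gripper_width: 29.3
clock: 9.42
tcp_pos: [512.0, 28.1, 38.7]
tcp_rot: [-0.0, 0.755, -0.655, 0.0]
force: [0.2, 0.1, -2.7]
gripper_width: 28.9
clock: 9.58
tcp_pos: [512.1, 28.1, 38.5]
tcp_rot: [-0.001, 0.755, -0.655, 0.0]
force: [-2.6, 0.4, 2.6]
gripper_width: 29.0
```

```bash
python3 -m jog '[{"linear":[0,0,0],"delta_rot":[0,0,0],"claw":1},{"linear":[0,0,0],"delta_rot":[0,0,0],"claw":1},{"linear":[0,0,0],"delta_rot":[0,0,0],"claw":1},{"linear":[0,0,0],"delta_rot":[0,0,0],"claw":1},{"linear":[0,0,0],"delta_rot":[0,0,0],"claw":1},{"linear":[0,0,0],"delta_rot":[0,0,0],"claw":1}]'
python3 -m jog '[{"linear":[0,0,-0.5],"delta_rot":[0,0,0],"claw":1},{"linear":[0,0,-1],"delta_rot":[0,0,0],"claw":1},{"linear":[0.5,0,-1],"delta_rot":[0,0,0],"claw":1},{"linear":[0.5,0,-1],"delta_rot":[0,0,0],"claw":1},{"linear":[0.5,0,-1],"delta_rot":[0,0,0],"claw":1},{"linear":[0.5,0,-1],"delta_rot":[0,0,0],"claw":1},{"linear":[0.5,0,-1],"delta_rot":[0,0,0],"claw":1},{"linear":[0,0,-1],"delta_rot":[0,0,0],"claw":1},{"linear":[0,0,-1],"delta_rot":[0,0,0],"claw":1},{"linear":[0,0,-1],"delta_rot":[0,0,0],"claw":1},{"linear":[0,0,-0.5],"delta_rot":[0,0,0],"claw":1},{"linear":[0,0,0],"delta_rot":[0,0,0],"claw":1}]'
python3 - <<'E'
from h import *
im,_=snap('wrist','w4'); w=cloud('w4')
m=(np.abs(w[...,2]-70)<6)&(np.hypot(w[...,0]-512,w[...,1]-28)<32)
print(m.sum(),np.nanmean(w[m],axis=0),cv2.minAreaRect(w[m][:,:2].astype(np.float32)))
# plate points -> seat frame
a=np.radians(8.05); X=np.array([np.cos(a),np.sin(a)]);Y=np.array([-X[1],X[0]])
q=w[...,:2]-[512.2,28.6]; sx=q@X; sy=q@Y
m=(w[...,2]>100)&(np.abs(sx)<45)&(sy>30)&(sy<160)
print(m.sum(), sy[m].min(),sy[m].max(),w[m][:,2].max(),sx[m].min(),sx[m].max())
cv2.imwrite('pics/w4v.png',cv2.resize(im,(768,576)))
E
```

```text
clock: 10.08
tcp_pos: [512.1, 28.1, 37.8]
tcp_rot: [-0.0, 0.755, -0.655, 0.0]
force: [0.4, 0.5, -0.6]
gripper_width: 85.5
clock: 11.08
tcp_pos: [520.5, -21.6, 241.0]
tcp_rot: [-0.002, 0.755, -0.655, 0.002]
force: [0.8, -0.6, 1.0]
gripper_width: 85.5
671 [512.82624666  28.36657172  70.03725247] ((512.55712890625, 29.392332077026367), (29.5469913482666, 30.927566528320312), 7.6967854499816895)
2311 74.66732252898764 113.30516168275368 175.17081358336122 -40.55040662498055 39.55612141541261
```

View pics/w4v.png

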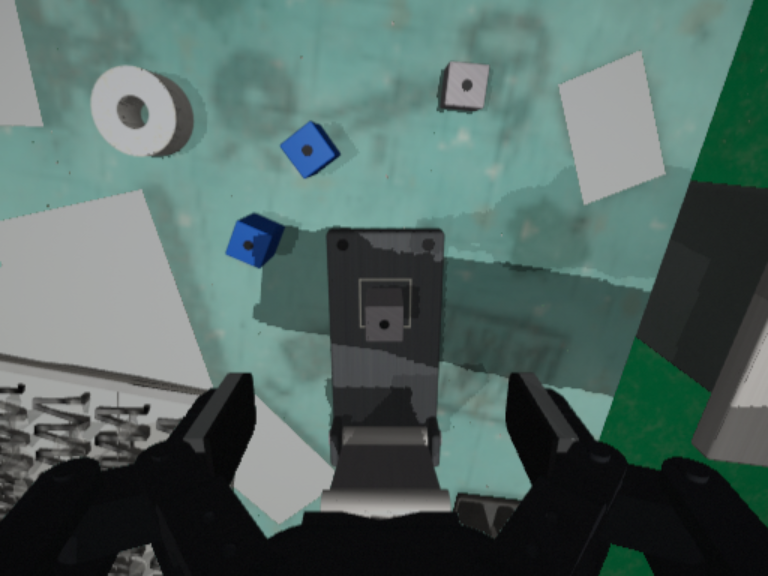

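The block stands inside the square at (384,310), within 1 mm of the seat centre, and the plate is still raised. Next I close the fingers and go over and behind the plate.

```bash
python3 -m jog '[{"linear":[-0.8,0,0],"delta_rot":[0,0,0],"claw":0},{"linear":[-0.97,0,0],"delta_rot":[0,0,0],"claw":0},{"linear":[-0.97,0,0],"delta_rot":[0,0,0],"claw":0},{"linear":[-0.97,0,0],"delta_rot":[0,0,0],"claw":0},{"linear":[-0.97,0,0],"delta_rot":[0,0,0],"claw":0},{"linear":[-0.97,0,0],"delta_rot":[0,0,0],"claw":0},{"linear":[-0.97,0,0],"delta_rot":[0,0,0],"claw":0},{"linear":[-0.97,0,0],"delta_rot":[0,0,0],"claw":0},{"linear":[-0.97,0.06,0],"delta_rot":[0,0,0],"claw":0},{"linear":[-0.97,0,0],"delta_rot":[0,0,0],"claw":0},{"linear":[0,0,0],"delta_rot":[0,0,0],"claw":0}]'
cat >> h.py <<'E'
def st():
    o=status.get_obs(); a=np.radians(8.05); q=o['tcp_pos'][:2]-[512.2,28.6]
    print('t',o['clock'],'seat x,y,z',(q@[np.cos(a),np.sin(a)]).round(1),(q@[-np.sin(a),np.cos(a)]).round(1),o['tcp_pos'][2].round(1),'F',o['force'].round(1),'w',round(o['gripper_width'],1))
E
python3 - <<'E'
from h import *
st(); w=cloud('w4'); b=snap('scene','sc1')[0]; cv2.imwrite('pics/sc1v.png',cv2.resize(b[80:280,130:360],(690,600)))
w=cloud('sc1'); a=np.radians(8.05); X=np.array([np.cos(a),np.sin(a)]);Y=np.array([-X[1],X[0]])
q=w[...,:2]-[512.2,28.6]; sx=q@X; sy=q@Y; m=(w[...,2]>60)&(w[...,2]<192)&(np.abs(sx)<45)&(sy>50)&(sy<150)
z=w[...,2]
for lo in range(60,192,15):
    k=m&(z>=lo)&(z<lo+15)
    if k.sum(): print(lo,k.sum(),np.percentile(sy[k],[2,50,98]).round(1))
E
```

```text
clock: 12.05
tcp_pos: [489.4, 169.7, 235.9]
tcp_rot: [0.001, 0.757, -0.654, -0.001]
force: [0.5, -0.3, 0.1]
gripper_width: -0.3
t 12.05 seat x,y,z -2.9 142.9 235.9 F [ 0.5 -0.3  0.1] w -0.3
60 96 [121.2 125.1 135.9]
75 104 [116.2 119.3 129. ]
90 101 [111.2 114.1 127.1]
105 107 [105.1 109.3 119.8]
120 110 [100.1 104.  113.6]
135 92 [ 95.3  99.  110.5]
150 79 [ 74.6  78.8 105.1]
165 211 [74.2 80.4 98.3]
180 139 [82.4 88.  96.3]
```

View pics/sc1v.png

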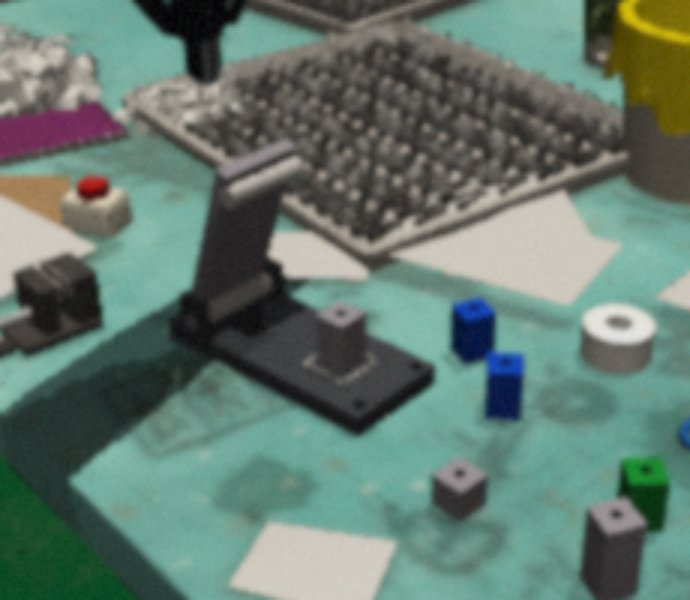

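The gauge block stands in the square at (340,340), and the closed fingers at (205,60) are behind the raised plate. The plate reads about 1.24 rad from depth. Go down and push.

```bash
python3 -m jog '[{"linear":[0,-0.14,1],"delta_rot":[0,0,0],"claw":0},{"linear":[0,0,1],"delta_rot":[0,0,0],"claw":0},{"linear":[0,0,1],"delta_rot":[0,0,0],"claw":0},{"linear":[0,0,0.4],"delta_rot":[0,0,0],"claw":0},{"linear":[0.5,0,0],"delta_rot":[0,0,0],"claw":0},{"linear":[0.4,0,0],"delta_rot":[0,0,0],"claw":0},{"linear":[0.2,0,0],"delta_rot":[0,0,0],"claw":0},{"linear":[0.2,0,0],"delta_rot":[0,0,0],"claw":0}]'
python3 -m jog '[{"linear":[0.2,0,0.02],"delta_rot":[0,0,0],"claw":0},{"linear":[0.2,0,0.03],"delta_rot":[0,0,0],"claw":0},{"linear":[0.2,0,0.04],"delta_rot":[0,0,0],"claw":0},{"linear":[0.2,0,0.05],"delta_rot":[0,0,0],"claw":0}]'
python3 -c "from h import *;st()"
```

```text
clock: 12.77
tcp_pos: [498.4, 140.8, 171.2]
tcp_rot: [-0.001, 0.755, -0.656, 0.001]
force: [0.4, -0.1, 0.4]
gripper_width: 0.3
clock: 13.1
tcp_pos: [500.4, 125.9, 167.6]
tcp_rot: [-0.001, 0.755, -0.655, 0.001]
force: [0.6, 1.5, 1.1]
gripper_width: -0.0
t 13.1 seat x,y,z 1.9 98.0 167.6 F [0.6 1.5 1.1] w -0.0
```

```bash
python3 -m jog '[{"linear":[0.2,0,0.07],"delta_rot":[0,0,0],"claw":0},{"linear":[0.2,0,0.08],"delta_rot":[0,0,0],"claw":0},{"linear":[0.2,0,0.09],"delta_rot":[0,0,0],"claw":0},{"linear":[0.2,0,0.1],"delta_rot":[0,0,0],"claw":0}]'
python3 -m jog '[{"linear":[0.2,0,0.11],"delta_rot":[0,0,0],"claw":0},{"linear":[0.2,0,0.12],"delta_rot":[0,0,0],"claw":0},{"linear":[0.2,0,0.13],"delta_rot":[0,0,0],"claw":0},{"linear":[0.2,0,0.14],"delta_rot":[0,0,0],"claw":0}]'
python3 -c "from h import *;st()"
```

```text
clock: 13.43
tcp_pos: [501.9, 109.6, 160.1]
tcp_rot: [-0.0, 0.755, -0.655, 0.0]
force: [-0.5, 0.8, 1.9]
gripper_width: 0.3
clock: 13.77
tcp_pos: [503.9, 93.7, 149.8]
tcp_rot: [-0.0, 0.755, -0.655, -0.0]
force: [-0.2, 0.4, 1.7]
gripper_width: -0.2
t 13.7667 seat x,y,z 0.9 65.6 149.8 F [-0.2  0.4  1.7] w -0.2
```

```bash
python3 -m jog '[{"linear":[0.2,0,0.15],"delta_rot":[0,0,0],"claw":0},{"linear":[0.2,0,0.15],"delta_rot":[0,0,0],"claw":0},{"linear":[0.2,0,0.16],"delta_rot":[0,0,0],"claw":0},{"linear":[0.2,0,0.16],"delta_rot":[0,0,0],"claw":0},{"linear":[0.2,0,0.17],"delta_rot":[0,0,0],"claw":0},{"linear":[0.18,0,0.17],"delta_rot":[0,0,0],"claw":0}]'
python3 -m jog '[{"linear":[0.15,0,0.16],"delta_rot":[0,0,0],"claw":0},{"linear":[0.15,0,0.16],"delta_rot":[0,0,0],"claw":0},{"linear":[0.14,0,0.16],"delta_rot":[0,0,0],"claw":0},{"linear":[0.13,0,0.16],"delta_rot":[0,0,0],"claw":0},{"linear":[0.12,0,0.16],"delta_rot":[0,0,0],"claw":0}]'
python3 -c "from h import *;st()"
```

```text
clock: 14.27
tcp_pos: [507.4, 70.5, 130.5]
tcp_rot: [-0.0, 0.755, -0.655, -0.0]
force: [-0.9, 0.3, 0.3]
gripper_width: -0.1
clock: 14.68
tcp_pos: [509.4, 56.9, 114.6]
tcp_rot: [-0.0, 0.755, -0.655, 0.0]
force: [-0.0, -0.4, 0.1]
gripper_width: 0.2
t 14.6833 seat x,y,z 1.2 28.4 114.6 F [-0.  -0.4  0.1] w 0.2
```

```bash
python3 -m jog '[{"linear":[0.1,0,0.12],"delta_rot":[0,0,0],"claw":0},{"linear":[0.1,0,0.12],"delta_rot":[0,0,0],"claw":0},{"linear":[0.08,0,0.12],"delta_rot":[0,0,0],"claw":0},{"linear":[0.08,0,0.12],"delta_rot":[0,0,0],"claw":0},{"linear":[0.06,0,0.12],"delta_rot":[0,0,0],"claw":0},{"linear":[0.05,0,0.1],"delta_rot":[0,0,0],"claw":0}]'
python3 -m jog '[{"linear":[0.03,0,0.05],"delta_rot":[0,0,0],"claw":0},{"linear":[0,0,0.05],"delta_rot":[0,0,0],"claw":0},{"linear":[0,0,0],"delta_rot":[0,0,0],"claw":0}]'
python3 -m jog '[{"linear":[0,0,0.05],"delta_rot":[0,0,0],"claw":0},{"linear":[0,0,0],"delta_rot":[0,0,0],"claw":0}]'
python3 -c "from h import *;st()"
```

```text
clock: 15.18
tcp_pos: [510.8, 47.8, 100.7]
tcp_rot: [-0.0, 0.755, -0.655, 0.0]
force: [-0.3, 1.1, 0.2]
gripper_width: 0.3
clock: 15.43
tcp_pos: [510.7, 47.3, 98.8]
tcp_rot: [-0.0, 0.755, -0.655, -0.0]
force: [-0.6, -0.3, -0.6]
gripper_width: 0.2
clock: 15.6
tcp_pos: [510.8, 47.4, 98.0]
tcp_rot: [-0.0, 0.755, -0.655, 0.0]
force: [-0.3, 0.9, 0.3]
gripper_width: -0.0
t 15.6 seat x,y,z 1.3 18.8 98.0 F [-0.3  0.9  0.3] w -0.0
```

```bash
for i in 1 2 3; do python3 -m jog '[{"linear":[0,0,0.05],"delta_rot":[0,0,0],"claw":0},{"linear":[0,0,0.05],"delta_rot":[0,0,0],"claw":0},{"linear":[0,0,0],"delta_rot":[0,0,0],"claw":0}]' | grep -E 'tcp_pos|force'; done
```

```text
tcp_pos: [510.7, 47.4, 95.8]
force: [0.4, 0.2, 0.3]
tcp_pos: [511.0, 47.3, 94.6]
force: [-0.8, 0.5, 3.2]
tcp_pos: [511.2, 47.3, 94.2]
force: [-5.2, 0.4, 14.6]
```

```bash
python3 -m jog '[{"linear":[0,0,-0.3],"delta_rot":[0,0,0],"claw":0},{"linear":[0,0,-0.8],"delta_rot":[0,0,0],"claw":0},{"linear":[0,0,-1],"delta_rot":[0,0,0],"claw":0},{"linear":[0,0,-1],"delta_rot":[0,0,0],"claw":0},{"linear":[0,0,-1],"delta_rot":[0,0,0],"claw":0},{"linear":[0,0,-1],"delta_rot":[0,0,0],"claw":0},{"linear":[0,0,-1],"delta_rot":[0,0,0],"claw":0},{"linear":[0,0,-1],"delta_rot":[0,0,0],"claw":0},{"linear":[0,0,0],"delta_rot":[0,0,0],"claw":0},{"linear":[0,0,0],"delta_rot":[0,0,0],"claw":0}]'
python3 - <<'E'
from h import *
b=snap('scene','sc2')[0]; cv2.imwrite('pics/sc2v.png',cv2.resize(b[140:260,170:308],(690,600),interpolation=cv2.INTER_CUBIC))
snap('wrist','w5')
a=np.radians(8.05); X=np.array([np.cos(a),np.sin(a)]);Y=np.array([-X[1],X[0]])
for f in('sc2','w5'):
    w=cloud(f); q=w[...,:2]-[512.2,28.6]; sx=q@X; sy=q@Y; z=w[...,2]
    m=(z>50)&(z<115)&(np.abs(sx)<36)&(sy>-8)&(sy<90)
    m&=np.abs(z-(99.5-.365*sy))<12
    p=np.polyfit(sy[m],z[m],1); r=np.abs(z[m]-np.polyval(p,sy[m])); k=r<2.5
    p=np.polyfit(sy[m][k],z[m][k],1); print(f,m.sum(),k.sum(),'tilt',np.arctan(-p[0]).round(3),'z@y=6.3',np.polyval(p,6.3).round(1))
E
```

```text
clock: 17.18
tcp_pos: [511.6, 47.4, 234.9]
tcp_rot: [-0.001, 0.755, -0.655, 0.001]
force: [-1.2, 0.3, -0.7]
gripper_width: 0.3
sc2 318 318 tilt 0.346 z@y=6.3 98.2
w5 5326 5326 tilt 0.349 z@y=6.3 97.5
```

View pics/sc2v.png

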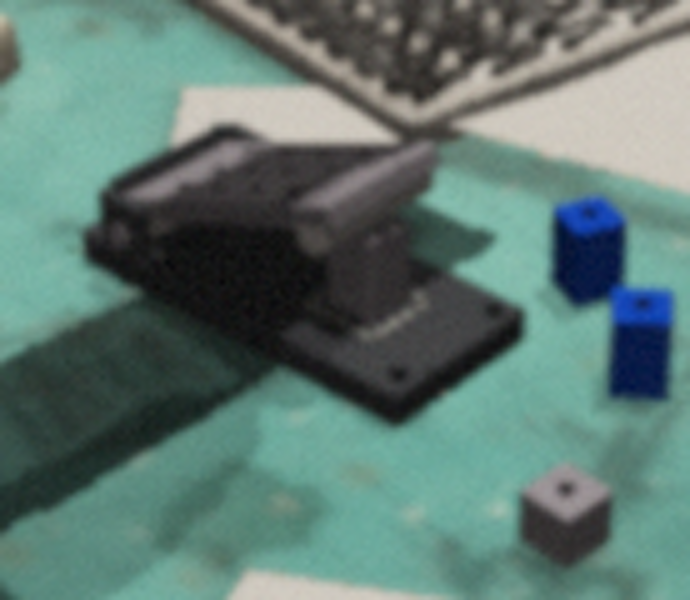

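The roller, at (360,200), rests on top of the block at (370,270), which stands upright in the square. Tilt reads 0.346 to 0.349 rad and the robot is clear. I'm handing in.

```bash
python3 -c "
from h import *
print(workorder.finish_job())"
```

```text
the job is handed in; nothing more can be done
None
```

The sine plate is set to 20 degrees and the job is handed in. I stood the 48 mm block upright in the engraved square, tipped the plate down from behind with the closed fingers until its roller rested on the block, then lifted clear.

- **Block position:** after release it measured within about 1 mm of the seat centre and about 0.4° off square, with its top at z = 70 mm as it should be. I measured this before lowering the plate. Afterwards I only saw in the picture that the block stands upright in the square under the roller.
- **Plate tilt:** 0.346 rad from the scene camera and 0.349 rad from the wrist camera, against the 0.35 expected.
- **Forces:** the highest I read was about 15 N, when pressing the plate onto the block. I read the force only at the end of each move, so a short peak in between could have gone unseen.
- **Time and clearance:** the clock stood at about 17 s of the 51 s allowed. The arm was well above the plate, touching nothing.

No final check failed or disagreed.

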